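Tighten the wing screw of a plaque mount

ROBOT

A 6-joint arm with a two-finger parallel gripper is mounted at the origin on the work surface. World frame = base frame: x ahead of the robot, y to its left, z up, the work surface at z = 0. Lengths are in m, angles in rad, forces in N, time in s.
With the tool pointing down it reaches from about 0.375 to 0.9 m from the base axis. Payload 3.1 kg.
Tool frame: the origin (TCP) lies at the very end of the fingers, on their centre line; the grasp point (between the pads) lies 19 mm behind it (robot.grip_depth is the distance from the TCP to the grasp point, in m); z points along the fingers, y is the direction in which the jaws open and shut (so a half turn about z gives the same grasp; the last joint's range is limited). The gripper opens to 87 mm and grips with 3 to 60 N. Pads are 19 mm wide; open, the fingers measure 117 mm over their backs; the gripper's body (75 mm by 190 mm) begins 51 mm behind the grasp point.
Start: joints at [-1.373, 0.527, 1.433, -0, 1.181, -0.178], TCP at [0.23, -0.581, 0.223] pointing down, gripper open.
Joint ranges: [-3.08, 3.08], [-0.75, 2.2], [0.22, 2.44], [-1.43, 4.57], [0, 2.65], [-2.85, 2.85]. Speed limits (rad/s): [2.79, 2.79, 3.14, 3.14, 3.14, 3.14].

INTERFACE

Orientations are given as a unit quaternion [x, y, z, w].
In Python, from rig import robot gives the robot as it stands.
- The arm moves only by the tool drive_tool, never from a script. Its argument "series" is a list of rows, each a list of 7 numbers: the shift along the tool's x, y, z in m, then the turn, a rotation vector about the tool's x, y, z in degrees, then the opening, from 0 (shut) to 1 (fully open). A call has 1 to 5 rows; each row shifts and turns the commanded pose from where the row before left it, along the tool's axes as they then stand; what a row does not reach is not made up. A row lasts 1/8 s, in which the tool goes at most 62.5 mm and 10.7 degrees, less where a joint would pass 70% of its speed; a pose out of reach is approached as far as the arm can. A call is refused whole if a number of a shift passes 0.0625 or a number of a turn 10.7, either way. A call with a gripper value outside its range is refused whole. The fingers move at their own pace and stop on an object; "squeeze" is the grip in N (left out, the last holds). Time passes only in rows, so rows that do not move let the fingers close. It gives the time, the measured TCP pose, the force and the opening at its end, in the units of the state.
- robot.get_obs(): the state, without advancing time (a new reading comes with each control period).
- robot.camera(name): name is "side" or "top" or "wrist"; returns (picture, depth): 420x560x3 uint8, blue, green, red; 420x560 float32, m along the optical axis (not along the pixel's ray), 0 where there is no reading.
- robot.camera_model(name): a dict with "fx", "fy", "cx", "cy" (pixels), "R" (3x3) and "t" (3): a world point X has camera coordinates R X + t. Camera axes: x right, y down, z forward; pixel columns grow to the right and rows downward; lengths in m; the calibration is good to about 2 mm. The wrist camera is an equidistant fisheye: a pixel r from the principal point sees the ray r / f radians off the axis. A picture is of the moment at which its call begins: read the wrist's pose just before it. camera_model takes no time and is no camera call; for the wrist camera it gives the pose at the moment of the call.
- robot.hand_in(): hands the job in, once; it reports no verdict.
The state is a dict: "time": time; "q": joint angles; "joint_velocities": joint speeds; "joint_torque": joint torques, N m; "position": TCP position; "tool_rot": TCP orientation; "ft_force": force on the tool from outside, world axes, zero at the start; "moment": the same for the moment, N m; "grip_width": finger opening in m.
Only numpy, scipy, OpenCV 4.12 (cv2) and the standard library are available. Lean on these libraries where they do the work, as an engineer would, in place of code of your own. Each camera call takes 0.05 s, during which the arm holds its last target. There are 200 camera calls.

TASK

The clip that holds the ceramic plaque on its metal mount has been left loose: tighten it by pushing the two-winged screw round clockwise (seen from above), stroke after stroke with a fingertip against the wings, until it is fully home and turns no further. Only push the wings, never squeeze the screw between the fingers; do not knock the plaque, and leave the cup, the candlestick and the label block standing where they are.

Things in the scene. Friction and masses are not known exactly. Their poses are not given: they have to be found in the camera images.
- mount: Aluminium base plate 125 x 170 x 10 mm fixed on the black shelf (x -75 to 50, y -85 to 85 mm). Origin at shelf height on the upright axis of the wing screw; z up; +x points from the plaque to the screw's open side. The wing screw stands on a level dark steel clip, 54 x 40 x 8 mm (x -30 to 24), whose underside is 28.3 mm above the shelf when fully loose, 22 mm when home.
- plaque: Upright clay plaque with a flower in relief, fixed in the mount, same origin and axes: 150 mm wide (y), 12 mm thick, top 94 mm above the shelf, front face at x = -37 mm, but along the top (80 to 94 mm up) a ledge juts out to x = -26 mm, over the wings' sweep; its foot (22 mm high) reaches to x = -14 mm. Pushing on it with over 10 N is a knock.
- screw_mid (a point): Point on the brass wing screw's upright axis, half-way up its two wings: 49 mm above the shelf when home, 0.7 mm higher per rad short of home. Each wing reaches 34 mm from the axis, is 26 mm high (13 above and below this point), 5 mm thick, 8 mm over the raised flat faces. Hub 18 mm in diameter at its foot, 8 mm at its top 5 mm above this point; collar of 22 mm under it. Its x axis runs along one wing and turns with the screw.
- screw (a joint): How far the wing screw is turned clockwise seen from above, rad: 0 (loose stop) to 9.0 (fully home, hard stop). One wing points along the mount's +x turned clockwise by this value, the other opposite. Starts 5.5 to 8.7 rad short of home. Friction about 0.05 N m (2 N at the wing); it stays where it is left.
- cup: Loose open clay cup, 60 mm across, 65 mm high, origin at the centre of its underside; stands beside the mount. Bystander.
- candlestick: Loose cream ceramic candlestick, 60 mm across, 90 mm high, origin at the centre of its underside; stands beside the mount. Bystander.
- label: Loose label block with a blank card, 50 x 90 x 18 mm, lying flat, origin at the centre of its underside; in front of the mount's open side. Bystander.
There are look-alikes about, which are no part of the job. What is shaped like the mount but blue, green or turquoise is not meant.

How it is judged:
By the outcome, as a careful person would: the job done as asked, in the order asked, and still so for the second after the job is handed in, with the robot touching nothing.
It also fails if it takes over 58 s, if anything falls off the work surface, if the arm or the gripper's body presses on something with over 40 N, if the wrist force passes 120 N, or if a joint passes its speed limit or range.

## Working session

There is one attempt and no reset: what is moved stays moved. The work goes in short steps, Python scripts to look and compute and a tool call to move; the robot and the scene stay as the last step left them, time stands still between calls to the robot, and variables do not carry over. Pictures are saved under pics/ and viewed, about 8 in all and at most 12, crops included, and the job is handed in when it is done.

Besides the shell and the picture viewer there is one more tool, called after ">>>" as a command line: name --pt "numbers of a row" for each row, then --argument value for the rest. drive_tool: Moves the arm, as the interface text tells. Its arguments: {"type":"object","properties":{"series":{"type":"array"},"squeeze":{"type":"number"}},"required":["series"]}

```bash
mkdir -p pics; ls
python3 - <<'E'
from rig import robot
import cv2,numpy as np
o=robot.get_obs();print(o)
for n in("side","top"):
    p,d=robot.camera(n);cv2.imwrite(f"pics/{n}0.png",p);np.save(f"pics/{n}0.npy",d);m=robot.camera_model(n);print(n,m)
E
```

```text
pics
{'time': 0.0, 'q': array([-1.37247992e+00,  5.28492474e-01,  1.43389919e+00, -2.51960438e-05,
        1.18135945e+00, -1.78527483e-01]), 'joint_velocities': array([ 0.00106528, -0.00226782, -0.00020674, -0.00024287, -0.00046753,
        0.00031898]), 'joint_torque': array([-4.21185750e-04, -4.40045071e+01, -1.76593477e+01,  6.31854264e-02,
        5.82899828e-02, -1.87062428e-04]), 'position': array([ 0.22985211, -0.58042138,  0.22155644]), 'tool_rot': array([ 9.82299572e-01,  1.87313605e-01, -2.23271777e-05, -1.07905900e-03]), 'ft_force': array([-0.20927829,  0.09594711, -0.55479264]), 'moment': array([ 0.02853108, -0.00148282,  0.01943825]), 'grip_width': 0.08704329018938975}
side {'fx': 392.24123867490897, 'fy': 392.24123867490897, 'cx': 279.8560350568837, 'cy': 209.73329548072803, 'R': array([[ 0.98402335, -0.17680971, -0.02088971],
       [-0.13600332, -0.67077849, -0.72908115],
       [ 0.11489626,  0.72027394, -0.6841084 ]]), 't': array([-0.54675486,  0.15764771,  0.7164203 ])}
top {'fx': 502.53319006612423, 'fy': 502.53319006612423, 'cx': 284.74643509087304, 'cy': 200.19980761802898, 'R': array([[-0.00138245, -0.99968283,  0.02514629],
       [-0.98526325, -0.00293936, -0.17101956],
       [ 0.17103923, -0.02501214, -0.98494669]]), 't': array([0.03971355, 0.56579891, 0.89837339])}
```

View pics/side0.png

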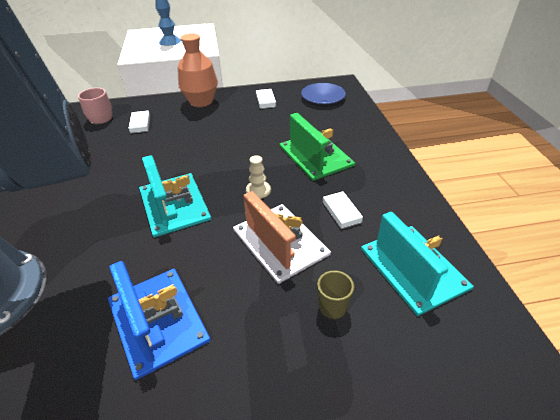

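View pics/top0.png

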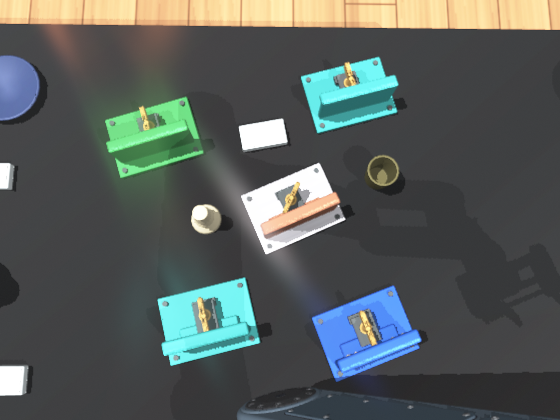

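The mount is the white plate with the terracotta plaque, centred at top (293,208) and side (281,243). Around it stand the cup at top (383,172), the candlestick at (206,218) and the label at (263,135). Next I measure the mount's pose and the wing angle.

```bash
cat > h.py <<'E'
import numpy as np,cv2
def world(n,d,m):
    v,u=np.mgrid[:d.shape[0],:d.shape[1]]
    c=np.stack([(u-m["cx"])/m["fx"]*d,(v-m["cy"])/m["fy"]*d,d],-1)
    return (c-m["t"])@m["R"]
def proj(m,X):
    c=np.atleast_2d(X)@m["R"].T+m["t"]
    return c[:,:2]/c[:,2:]*[m["fx"],m["fy"]]+[m["cx"],m["cy"]]
E
python3 - <<'E'
from rig import robot
from h import *
m=robot.camera_model("top");p=cv2.imread("pics/top0.png");d=np.load("pics/top0.npy");W=world("top",d,m)
for n,(u,v) in dict(surf=(300,150),surf2=(250,270),plate=(262,195),plate2=(320,180),label=(263,135),cup=(383,172),cand=(203,213)).items(): print(n,W[v,u].round(4),p[v,u])
hsv=cv2.cvtColor(p,cv2.COLOR_BGR2HSV)
roi=np.zeros(p.shape[:2],bool);roi[160:258,235:350]=1
z=W[...,2];z0=0
pl=roi&(z>.004)&(z<.016)
P=W[pl][:,:2].astype(np.float32);print(len(P))
r=cv2.minAreaRect(P);print(r,cv2.boxPoints(r))
br=roi&(hsv[...,0]>12)&(hsv[...,0]<32)&(hsv[...,1]>120)&(hsv[...,2]>90)
B=W[br];print(br.sum(),np.percentile(B,[2,50,98],0).round(4))
c=cv2.resize(p[150:265,225:355],None,fx=6,fy=5.2,interpolation=cv2.INTER_CUBIC)
s=cv2.imread("pics/side0.png")
cv2.imwrite("pics/crop.png",cv2.resize(p[155:260,235:350],(690,600)[:2],interpolation=cv2.INTER_CUBIC))
E
```

```text
surf [0.6765 0.0081 0.002 ] [67 66 66]
surf2 [4.371e-01 1.062e-01 1.000e-04] [66 65 64]
plate [0.5834 0.0839 0.006 ] [255 255 255]
plate2 [ 0.6135 -0.0308  0.0083] [255 255 255]
label [0.702  0.0824 0.0192] [255 255 255]
cup [ 0.6313 -0.1578  0.0044] [100 143 151]
cand [0.5353 0.1875 0.0875] [251 255 255]
3582
((0.5606911182403564, 0.028050445020198822), (0.21002404391765594, 0.19002088904380798), 89.4605712890625) [[ 0.46469623 -0.07606243]
 [ 0.6547087  -0.07785141]
 [ 0.656686    0.13216332]
 [ 0.46667355  0.1339523 ]]
109 [[0.5411 0.0177 0.0371]
 [0.5663 0.0286 0.0591]
 [0.5937 0.042  0.0676]]
```

View pics/crop.png

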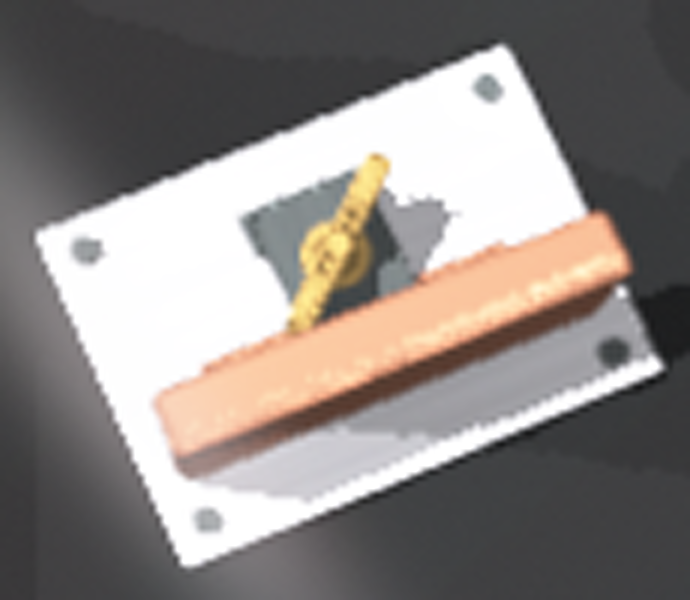

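```bash
cat >> h.py <<'E'
def ray(m,uv,z):
    uv=np.atleast_2d(uv).astype(float)
    r=np.c_[(uv-[m["cx"],m["cy"]])/[m["fx"],m["fy"]],np.ones(len(uv))]@m["R"]
    C=-m["R"].T@m["t"]
    return C+r*((z-C[2])/r[:,2])[:,None]
E
python3 - <<'E'
from rig import robot
from h import *
from scipy.optimize import least_squares
m=robot.camera_model("top")
px=np.array([(38,237),(505,44),(663,370),(188,568)])/[6,600/105]+[235,155]
X=ray(m,px,.010)[:,:2];print(X.round(4),[round(np.linalg.norm(X[i]-X[i-1]),4) for i in range(4)])
L=np.array([(50,85),(50,-85),(-75,-85),(-75,85)])/1000
f=lambda a:((np.array([[np.cos(a[2]),-np.sin(a[2])],[np.sin(a[2]),np.cos(a[2])]])@L.T).T+a[:2]-X).ravel()
s=least_squares(f,[.57,.03,.5]);a=s.x;print(a,np.degrees(a[2]),(s.fun*1e3).round(1))
w=np.array([(378,160),(335,258),(295,328)])/[6,600/105]+[235,155]
for z in(.053+.013,):
    Y=ray(m,w,z)[:,:2];print(Y.round(4))
    d=Y[0]-Y[2];print("wing world ang",np.degrees(np.arctan2(*d[::-1])), "rel", np.degrees(np.arctan2(*d[::-1])-a[2]),np.linalg.norm(Y[0]-a[:2]),np.degrees(np.arctan2(*(Y[0]-a[:2])[::-1])-a[2]))
ms=robot.camera_model("side")
c,si=np.cos(a[2]),np.sin(a[2])
G=np.array([(x*c-y*si+a[0],x*si+y*c+a[1],.01) for x,y in L]);print(proj(ms,G).round(0))
q=robot.get_obs()
from scipy.spatial.transform import Rotation as R
print(R.from_quat(q["tool_rot"]).as_matrix().round(3))
E
```

```text
[[ 0.5796  0.1243]
 [ 0.6484 -0.0294]
 [ 0.534  -0.0795]
 [ 0.4665  0.0748]] [np.float64(0.1234), np.float64(0.1684), np.float64(0.1248), np.float64(0.1684)]
[0.56854492 0.0275596  0.41523311] 23.79110481465924 [ 0.4  1.3  0.2 -0.6  0.2 -1.  -0.9  0.3]
[[0.5952 0.0159]
 [0.5628 0.0294]
 [0.5399 0.0417]]
wing world ang -25.001956004465125 rel -48.79306081912436 0.029120779620926872 -47.389177597523954
[[281. 204.]
 [330. 252.]
 [276. 282.]
 [231. 227.]]
[[ 0.93   0.368 -0.   ]
 [ 0.368 -0.93   0.002]
 [ 0.    -0.002 -1.   ]]
```

The pictures agree on the following:
- **Mount:** origin near (0.566, 0.028), yaw 23.8°.
- **Screw:** the wing is about 49° clockwise of +x, so about 0.85 rad on the screw and about 8.15 rad to go.

My plan is to use closed fingers with tool y along the wing and tool x away from it, and to sweep in arcs on the open side. First I move over the mount and look from close by.

>>> drive_tool --pt "0.0448 -0.0371 0 0 0 0 0" --pt "0.0448 -0.0371 0 0 0 0 0" --pt "0.0448 -0.0371 0 0 0 0 0" --pt "0.0448 -0.0371 0 0 0 0 0" --pt "0.0448 -0.0371 0 0 0 0 0" --squeeze 10

```text
time: 0.72
position: [0.3705, -0.3244, 0.2224]
tool_rot: [0.982, 0.187, 0.0, -0.0]
ft_force: [0.6, -0.3, 0.5]
grip_width: 0.0447
```

>>> drive_tool --pt "0.0448 -0.0371 0 0 0 0 0" --pt "0.0448 -0.0371 0 0 0 0 0" --pt "0.0448 -0.0371 0 0 0 0 0" --pt "0.0448 -0.0371 0 0 0 0 0" --pt "0.0448 -0.0371 0 0 0 0 0"

```text
time: 1.35
position: [0.5106, -0.0695, 0.2224]
tool_rot: [0.982, 0.187, -0.0, -0.0]
ft_force: [1.4, -1.2, 0.8]
grip_width: 0.0016
```

>>> drive_tool --pt "0.0448 -0.0371 0 0 0 0 0" --pt "0 0 0 0 0 -10.7 0" --pt "0 0 0 0 0 -10.7 0" --pt "0 0 0 0 0 -10.7 0" --pt "0 0 0 0 0 -10.7 0"

```text
time: 1.98
position: [0.5377, -0.0201, 0.2221]
tool_rot: [0.845, 0.536, -0.0, -0.0]
ft_force: [0.1, 0.0, -0.1]
grip_width: 0.0004
```

Run:
```python
from rig import robot
from h import *
from scipy.spatial.transform import Rotation as R
o=robot.get_obs();print(o["time"],o["position"],R.from_quat(o["tool_rot"]).as_matrix().round(3),o["q"].round(2),o["ft_force"],o["grip_width"])
m=robot.camera_model("wrist");print(m)
p,d=robot.camera("wrist");cv2.imwrite("pics/w1.png",p);np.save("pics/w1.npy",d);np.save("pics/w1m.npy",m)
```

```text
1.975 [ 0.53766055 -0.02005139  0.22211913] [[ 0.426  0.905 -0.001]
 [ 0.905 -0.426  0.   ]
 [-0.    -0.001 -1.   ]] [-0.25  0.41  1.65  0.    1.08  0.2 ] [ 0.08020061  0.02449979 -0.06289342] 0.00041258659857529864
{'fx': 325.19226210127806, 'fy': 325.19226210127806, 'cx': 282.0351066409948, 'cy': 210.29279055481845, 'R': array([[ 0.90417198, -0.42716016, -0.00268697],
       [-0.40644435, -0.86222415,  0.30227885],
       [-0.13143825, -0.27221996, -0.95321576]]), 't': array([-0.49429635,  0.16452475,  0.45698331])}
```

View pics/w1.png

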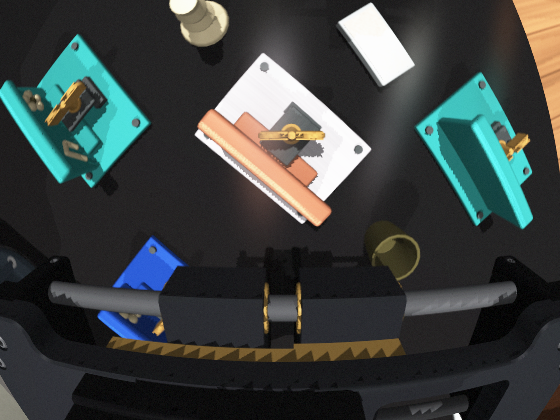

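The wrist view shows the plate corners at (264,54), (371,148), (303,222) and (195,133). The wing tips are at (258,134) and (324,135), with the hub at (291,132).

```bash
cat >> h.py <<'E'
def fray(m,uv,z):
    d=(np.atleast_2d(uv)-[m["cx"],m["cy"]])/m["fx"];t=np.linalg.norm(d,axis=1,keepdims=True)
    r=np.c_[d/t*np.sin(t),np.cos(t)]@m["R"];C=-m["R"].T@m["t"]
    return C+r*((z-C[2])/r[:,2])[:,None]
E
python3 - <<'E'
from h import *
from scipy.optimize import least_squares
m=np.load("pics/w1m.npy",allow_pickle=True).item()
p=cv2.imread("pics/w1.png")
cs=[(264,54),(371,148),(303,222),(195,133)]
X=fray(m,cs,.010)[:,:2];print(X.round(4),[round(np.linalg.norm(X[i]-X[i-1]),4) for i in range(4)])
L=np.array([(50,85),(50,-85),(-75,-85),(-75,85)])/1000
f=lambda a:((np.array([[np.cos(a[2]),-np.sin(a[2])],[np.sin(a[2]),np.cos(a[2])]])@L.T).T+a[:2]-X).ravel()
s=least_squares(f,[.57,.03,.5]);a=s.x;print(a,np.degrees(a[2]),(s.fun*1e3).round(1))
for z in(.057,.062):
  Y=fray(m,[(258,134),(291,132),(324,135)],z)[:,:2];d=Y[2]-Y[0];print(z,Y.round(4),(Y[0]+Y[2])/2,np.linalg.norm(d),np.degrees(np.arctan2(d[1],d[0])))
cv2.imwrite("pics/w1c.png",cv2.resize(p[40:235,185:380],(600,600),interpolation=cv2.INTER_CUBIC))
E
```

```text
[[ 0.5827  0.1238]
 [ 0.6501 -0.0269]
 [ 0.539  -0.0764]
 [ 0.4706  0.0775]] [np.float64(0.1213), np.float64(0.165), np.float64(0.1216), np.float64(0.1684)]
[0.57204387 0.02952911 0.4145343 ] 23.751065932142463 [ 0.9  3.7  1.9 -1.2 -1.4 -2.1 -1.4 -0.4]
0.057 [[0.5412 0.0444]
 [0.5719 0.032 ]
 [0.6008 0.0154]] [0.57100811 0.02991422] 0.06632233873994665 -25.907429809468173
0.062 [[0.5417 0.0446]
 [0.5719 0.0324]
 [0.6004 0.016 ]] [0.57105171 0.0302989 ] 0.06530991742755272 -25.907429809468184
```

View pics/w1c.png

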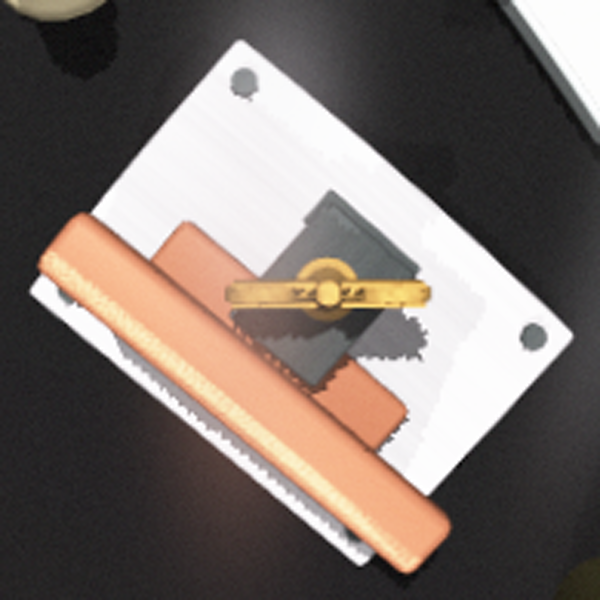

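>>> drive_tool --pt "0.0397 0.0165 0 0 0 0 0" --pt "0.0397 0.0165 0 0 0 0 0" --pt "0 0 0.05 0 0 0 0" --pt "0 0 0.04 0 0 0 0" --pt "0 0 0.03 0 0 0 0"

```text
time: 2.65
position: [0.6011, 0.0373, 0.1003]
tool_rot: [0.847, 0.532, -0.001, -0.001]
ft_force: [0.7, 0.3, -0.2]
grip_width: 0.0001
```

Run:
```python
from rig import robot
from h import *
o=robot.get_obs();print(o["time"],o["position"],o["ft_force"])
m=robot.camera_model("wrist");np.save("pics/w2m.npy",m)
p,d=robot.camera("wrist");cv2.imwrite("pics/w2.png",p)
```

```text
2.65 [0.60105764 0.03731408 0.10028818] [ 0.70951652  0.33537655 -0.2204514 ]
```

View pics/w2.png

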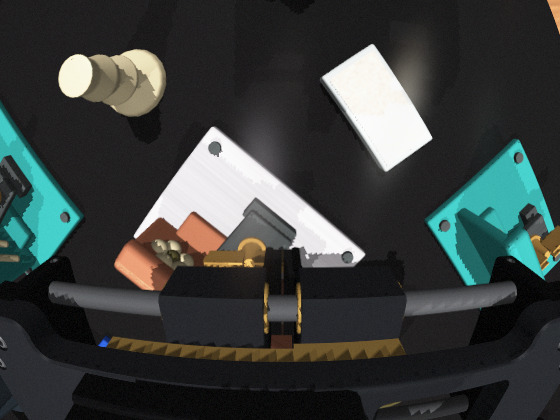

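The fingers now sit behind the right wing, with the hub at (252,243) and clear space below. I go down and approach the wing until contact.

>>> drive_tool --pt "0 0 0.025 0 0 0 0" --pt "0 0 0.025 0 0 0 0" --pt "-0.003 0 0 0 0 0 0"

```text
time: 3.08
position: [0.5994, 0.0345, 0.0512]
tool_rot: [0.847, 0.532, -0.002, -0.001]
ft_force: [-0.8, -0.0, 0.3]
grip_width: 0.0005
```

>>> drive_tool --pt "-0.002 0 0 0 0 0 0" --pt "-0.001 0 0 0 0 0 0"

```text
time: 3.32
position: [0.6005, 0.0318, 0.0538]
tool_rot: [0.847, 0.532, 0.001, 0.0]
ft_force: [0.1, 3.5, -1.6]
grip_width: 0.0006
```

>>> drive_tool --pt "-0.001 0 0 0 0 0 0" --pt "-0.001 0 0 0 0 0 0"

```text
time: 3.58
position: [0.5999, 0.0299, 0.0536]
tool_rot: [0.846, 0.533, 0.001, 0.001]
ft_force: [1.9, 2.2, 2.2]
grip_width: 0.0003
```

Contact is felt at about the expected place, 3 N after roughly 5 mm. I start the first arc.

>>> drive_tool --pt "-0.0045 0.0019 0 0 0 10 0" --pt "-0.0045 0.0019 0 0 0 10 0" --pt "-0.0045 0.0019 0 0 0 10 0"

```text
time: 3.95
position: [0.5967, 0.0156, 0.0533]
tool_rot: [0.956, 0.293, 0.001, 0.0]
ft_force: [2.2, 2.1, -0.2]
grip_width: 0.0006
```

>>> drive_tool --pt "-0.0045 0.0019 0 0 0 10 0" --pt "-0.0045 0.0019 0 0 0 10 0"

```text
time: 4.2
position: [0.5908, 0.0077, 0.0531]
tool_rot: [0.993, 0.122, 0.001, 0.0]
ft_force: [2.9, 1.4, -0.9]
grip_width: 0.0004
```

```bash
cat >> h.py <<'E'
def rep(o,ax=(.5705,.0305),yaw=23.77):
    from scipy.spatial.transform import Rotation as R
    M=R.from_quat(o["tool_rot"]).as_matrix();a=np.degrees(np.arctan2(M[1,0],M[0,0]))-90-yaw
    c=np.r_[o["position"][:2]-ax,0]@M
    print("t",round(o["time"],2),"wing(mount) deg",((a+180)%360-180).round(1),"d,r mm",(c[:2]*1e3).round(1),"z",o["position"][2].round(4),"F tool",(o["ft_force"]@M).round(1),"q6",o["q"][5].round(2))
E
python3 - <<'E'
from rig import robot
from h import *
rep(robot.get_obs());rep(robot.get_obs())
p,d=robot.camera("top");cv2.imwrite("pics/t2.png",cv2.resize(p[155:260,235:350],(690,600),interpolation=cv2.INTER_CUBIC))
p,d=robot.camera("side");cv2.imwrite("pics/s2.png",cv2.resize(p[150:300,210:360],(600,600),interpolation=cv2.INTER_CUBIC))
E
```

```text
t 4.2 wing(mount) deg -99.7 d,r mm [14.1 27. ] z 0.0531 F tool [ 3.1 -0.7  0.9] q6 1.15
t 4.2 wing(mount) deg -99.7 d,r mm [14.1 27. ] z 0.0531 F tool [ 3.1 -0.7  0.9] q6 1.15
```

View pics/s2.png

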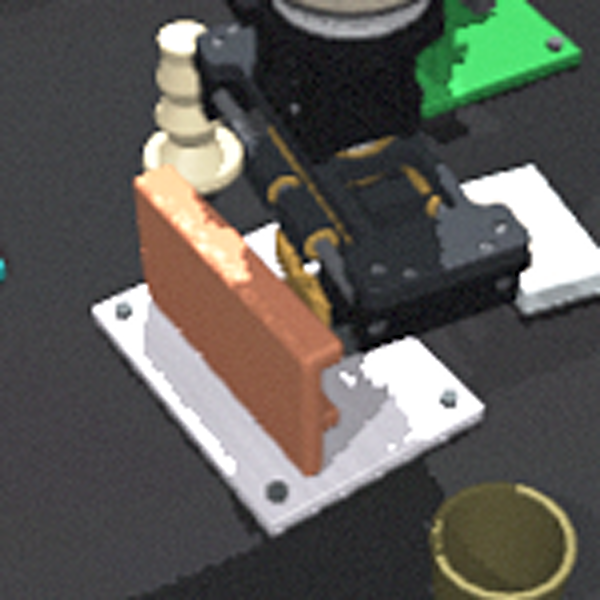

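The side view shows the wing now nearly parallel to the plaque, the fingers clear of it, and the bystanders untouched. I finish this stroke to -120°, back off, lift and return.

>>> drive_tool --pt "-0.0045 0.0015 0 0 0 10 0" --pt "-0.0045 0.0015 0 0 0 10 0" --pt "0.005 0 0 0 0 0 0" --pt "0 0 -0.035 0 0 0 0"

```text
time: 4.8
position: [0.5838, 0.0032, 0.0855]
tool_rot: [0.999, -0.046, -0.004, -0.0]
ft_force: [0.5, -1.3, -0.0]
grip_width: 0.0006
```

Run:
```python
from rig import robot
from h import *
rep(robot.get_obs())
```

```text
t 4.8 wing(mount) deg -119.1 d,r mm [15.7 26. ] z 0.0855 F tool [0.6 1.3 0. ] q6 1.48
```

>>> drive_tool --pt "0.0045 -0.0036 0 0 0 -10.6 0" --pt "0.0045 -0.0036 0 0 0 -10.6 0" --pt "0.0045 -0.0036 0 0 0 -10.6 0" --pt "0.0045 -0.0036 0 0 0 -10.6 0" --pt "0.0045 -0.0036 0 0 0 -10.6 0"

```text
time: 5.42
position: [0.602, 0.0258, 0.0874]
tool_rot: [0.913, 0.407, -0.001, -0.0]
ft_force: [1.0, 0.1, -0.3]
grip_width: 0.0006
```

>>> drive_tool --pt "0.0045 -0.0036 0 0 0 -10.6 0" --pt "0.0045 -0.0036 0 0 0 -10.6 0" --pt "0.0045 -0.0036 0 0 0 -10.6 0" --pt "0.0045 -0.0036 0 0 0 -10.6 0" --pt "0.0045 -0.0036 0 0 0 -10.6 0"

```text
time: 6.05
position: [0.5935, 0.0524, 0.0874]
tool_rot: [0.636, 0.772, -0.001, -0.001]
ft_force: [0.5, -0.6, -0.1]
grip_width: 0.0007
```

>>> drive_tool --pt "0.0045 -0.0036 0 0 0 -10.6 0" --pt "0.0045 -0.0036 0 0 0 -10.6 0" --pt "0.0045 -0.0036 0 0 0 -10.6 0" --pt "0.0045 -0.0036 0 0 0 -10.6 0"

```text
time: 6.55
position: [0.573, 0.0619, 0.0874]
tool_rot: [0.313, 0.95, -0.0, -0.001]
ft_force: [0.8, -0.7, 0.5]
grip_width: 0.0004
```

Run:
```python
from rig import robot
from h import *
rep(robot.get_obs());print(robot.get_obs()["ft_force"])
m=robot.camera_model("wrist");p,d=robot.camera("wrist");np.save("pics/w3m.npy",m)
cv2.imwrite("pics/w3.png",p)
```

```text
t 6.55 wing(mount) deg 29.7 d,r mm [16.7 26.7] z 0.0874 F tool [-1.  -0.1 -0.5] q6 -1.02
[ 0.78538921 -0.65082177  0.46971517]
```

View pics/w3.png

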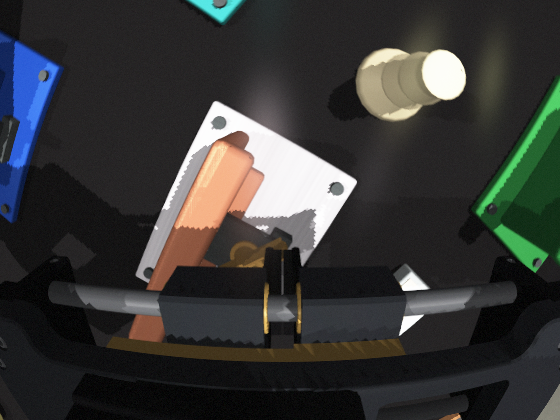

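The wing shows at about 30° to the finger line, from (230,265) to (290,240), so it sits near +60° as planned. I rotate the last 30°, add clearance, and descend.

>>> drive_tool --pt "0.0045 -0.0036 0 0 0 -10.6 0" --pt "0.0045 -0.0036 0 0 0 -10.6 0" --pt "0.0075 -0.0036 0 0 0 -10.6 0" --pt "0 0 0.02 0 0 0 0"

```text
time: 7.1
position: [0.5545, 0.0589, 0.0685]
tool_rot: [0.046, 0.999, -0.0, 0.001]
ft_force: [0.8, 0.2, 0.3]
grip_width: 0.0006
```

>>> drive_tool --pt "0 0 0.017 0 0 0 0" --pt "-0.003 0 0 0 0 0 0" --pt "-0.003 0 0 0 0 0 0"

```text
time: 7.48
position: [0.5605, 0.0584, 0.0505]
tool_rot: [0.047, 0.999, -0.0, -0.0]
ft_force: [-1.6, -0.5, -1.7]
grip_width: 0.0002
```

Run:
```python
from rig import robot
from h import *
rep(robot.get_obs())
```

```text
t 7.47 wing(mount) deg 60.8 d,r mm [12.6 26.9] z 0.0505 F tool [ 1.6 -0.7  1.7] q6 -1.57
```

>>> drive_tool --pt "-0.0058 0.0018 0 0 0 10 0" --pt "-0.0048 0.0018 0 0 0 10 0" --pt "-0.0048 0.0018 0 0 0 10 0" --pt "-0.0048 0.0018 0 0 0 10 0" --pt "-0.0048 0.0018 0 0 0 10 0"

```text
time: 8.1
position: [0.5851, 0.0573, 0.0506]
tool_rot: [0.468, 0.884, 0.0, -0.001]
ft_force: [-0.2, 1.5, -1.2]
grip_width: 0.0003
```

Run:
```python
from rig import robot
from h import *
rep(robot.get_obs())
```

```text
t 8.1 wing(mount) deg 10.5 d,r mm [13.9 27.2] z 0.0506 F tool [1.4 0.7 1.2] q6 -0.69
```

>>> drive_tool --pt "-0.0048 0.0018 0 0 0 10 0" --pt "-0.0048 0.0018 0 0 0 10 0" --pt "-0.0048 0.0018 0 0 0 10 0" --pt "-0.0048 0.0018 0 0 0 10 0" --pt "-0.0048 0.0018 0 0 0 10 0"

```text
time: 8.72
position: [0.6012, 0.0367, 0.051]
tool_rot: [0.797, 0.603, 0.001, 0.0]
ft_force: [0.5, 2.8, -2.0]
grip_width: 0.001
```

Run:
```python
from rig import robot
from h import *
rep(robot.get_obs())
```

```text
t 8.72 wing(mount) deg -39.5 d,r mm [14.3 27.9] z 0.051 F tool [ 2.8 -0.3  2. ] q6 0.15
```

>>> drive_tool --pt "-0.0049 0.0017 0 0 0 10 0" --pt "-0.0049 0.0017 0 0 0 10 0" --pt "-0.0049 0.0017 0 0 0 10 0" --pt "-0.0049 0.0017 0 0 0 10 0" --pt "-0.0049 0.0017 0 0 0 10 0"

```text
time: 9.35
position: [0.5961, 0.0115, 0.0516]
tool_rot: [0.978, 0.21, 0.003, 0.001]
ft_force: [3.0, 0.0, -1.6]
grip_width: 0.0008
```

Run:
```python
from rig import robot
from h import *
rep(robot.get_obs())
```

```text
t 9.35 wing(mount) deg -89.5 d,r mm [15.5 27.8] z 0.0516 F tool [2.7 1.2 1.6] q6 0.98
```

>>> drive_tool --pt "-0.0055 0.0015 0 0 0 10 0" --pt "-0.0055 0.0015 0 0 0 10 0" --pt "-0.0055 0.0015 0 0 0 10 0" --pt "0.006 0 0 0 0 0 0" --pt "0.002 0 -0.035 0 0 0 0"

```text
time: 9.98
position: [0.585, 0.003, 0.084]
tool_rot: [0.999, -0.046, -0.003, -0.001]
ft_force: [-0.3, -0.2, 0.6]
grip_width: 0.0006
```

Run:
```python
from rig import robot
from h import *
rep(robot.get_obs())
```

```text
t 9.97 wing(mount) deg -119.0 d,r mm [16.9 26.1] z 0.084 F tool [-0.3  0.3 -0.6] q6 1.48
```

>>> drive_tool --pt "0.0045 -0.0036 0 0 0 -10.6 0" --pt "0.0045 -0.0036 0 0 0 -10.6 0" --pt "0.0045 -0.0036 0 0 0 -10.6 0" --pt "0.0045 -0.0036 0 0 0 -10.6 0" --pt "0.0045 -0.0036 0 0 0 -10.6 0"

```text
time: 10.6
position: [0.6031, 0.0257, 0.0859]
tool_rot: [0.913, 0.408, -0.0, -0.0]
ft_force: [-0.5, 0.1, 0.1]
grip_width: 0.0005
```

>>> drive_tool --pt "0.0045 -0.0036 0 0 0 -10.6 0" --pt "0.0045 -0.0036 0 0 0 -10.6 0" --pt "0.0045 -0.0036 0 0 0 -10.6 0" --pt "0.0045 -0.0036 0 0 0 -10.6 0" --pt "0.0045 -0.0036 0 0 0 -10.6 0"

```text
time: 11.22
position: [0.5945, 0.0523, 0.0859]
tool_rot: [0.635, 0.772, 0.0, -0.0]
ft_force: [0.2, 0.3, 1.3]
grip_width: 0.0004
```

>>> drive_tool --pt "0.0045 -0.0036 0 0 0 -10.6 0" --pt "0.0045 -0.0036 0 0 0 -10.6 0" --pt "0.0045 -0.0036 0 0 0 -10.6 0" --pt "0.0045 -0.0036 0 0 0 -10.6 0"

```text
time: 11.72
position: [0.5739, 0.0618, 0.0859]
tool_rot: [0.313, 0.95, 0.0, -0.0]
ft_force: [0.2, 0.1, 1.1]
grip_width: 0.0002
```

>>> drive_tool --pt "0.0045 -0.0036 0 0 0 -10.6 0" --pt "0.0045 -0.0036 0 0 0 -10.6 0" --pt "0.007 -0.0036 0 0 0 -10.6 0" --pt "0 0 0.02 0 0 0 0"

```text
time: 12.22
position: [0.5558, 0.0586, 0.0669]
tool_rot: [0.043, 0.999, 0.0, 0.001]
ft_force: [0.4, 0.1, -0.6]
grip_width: 0.0003
```

Run:
```python
from rig import robot
from h import *
rep(robot.get_obs())
```

```text
t 12.22 wing(mount) deg 61.3 d,r mm [17.1 26.7] z 0.0669 F tool [-0.4  0.2  0.6] q6 -1.58
```

>>> drive_tool --pt "0.002 0 0 0 0 0 0" --pt "0 0 0.019 0 0 0 0" --pt "-0.004 0 0 0 0 0 0" --pt "-0.003 0 0 0 0 0 0"

```text
time: 12.72
position: [0.5607, 0.0579, 0.0473]
tool_rot: [0.045, 0.999, -0.0, 0.001]
ft_force: [-0.5, 0.2, -0.1]
grip_width: 0.0005
```

>>> drive_tool --pt "-0.0052 0.0018 0 0 0 10 0" --pt "-0.0048 0.0018 0 0 0 10 0" --pt "-0.0048 0.0018 0 0 0 10 0" --pt "-0.0048 0.0018 0 0 0 10 0" --pt "-0.0048 0.0018 0 0 0 10 0"

```text
time: 13.35
position: [0.5845, 0.0571, 0.0471]
tool_rot: [0.466, 0.885, 0.001, -0.001]
ft_force: [-0.5, 2.9, -2.1]
grip_width: 0.0007
```

Run:
```python
from rig import robot
from h import *
rep(robot.get_obs())
```

```text
t 13.35 wing(mount) deg 10.7 d,r mm [14.  26.6] z 0.0471 F tool [2.6 1.2 2.1] q6 -0.7
```

>>> drive_tool --pt "-0.005 0.0018 0 0 0 10 0" --pt "-0.005 0.0018 0 0 0 10 0" --pt "-0.005 0.0018 0 0 0 10 0" --pt "-0.005 0.0018 0 0 0 10 0" --pt "-0.005 0.0018 0 0 0 10 0"

```text
time: 13.98
position: [0.6005, 0.0355, 0.0473]
tool_rot: [0.796, 0.605, 0.001, 0.0]
ft_force: [1.1, 3.3, -2.1]
grip_width: 0.0006
```

>>> drive_tool --pt "-0.0052 0.0016 0 0 0 10 0" --pt "-0.0052 0.0016 0 0 0 10 0" --pt "-0.0052 0.0016 0 0 0 10 0" --pt "-0.0052 0.0016 0 0 0 10 0" --pt "-0.0052 0.0016 0 0 0 10 0"

```text
time: 14.6
position: [0.5936, 0.0097, 0.0477]
tool_rot: [0.977, 0.212, 0.003, 0.0]
ft_force: [2.9, 2.1, -1.6]
grip_width: 0.0005
```

Run:
```python
from rig import robot
from h import *
rep(robot.get_obs())
```

```text
t 14.6 wing(mount) deg -89.3 d,r mm [12.5 28.5] z 0.0477 F tool [ 3.5 -0.7  1.7] q6 0.97
```

>>> drive_tool --pt "-0.0048 0.0012 0 0 0 10 0" --pt "-0.0048 0.0012 0 0 0 10 0" --pt "-0.0048 0.0012 0 0 0 10 0" --pt "0.007 0 0 0 0 0 0" --pt "0.003 0 -0.035 0 0 0 0"

```text
time: 15.22
position: [0.5871, 0.0019, 0.0803]
tool_rot: [0.999, -0.044, -0.003, -0.0]
ft_force: [0.6, -0.5, 0.7]
grip_width: 0.001
```

Run:
```python
from rig import robot
from h import *
rep(robot.get_obs())
```

```text
t 15.22 wing(mount) deg -118.8 d,r mm [19. 27.] z 0.0803 F tool [ 0.6  0.5 -0.7] q6 1.47
```

>>> drive_tool --pt "0.0046 -0.0039 0 0 0 -10.6 0" --pt "0.0046 -0.0039 0 0 0 -10.6 0" --pt "0.0046 -0.0039 0 0 0 -10.6 0" --pt "0.0046 -0.0039 0 0 0 -10.6 0" --pt "0.0046 -0.0039 0 0 0 -10.6 0"

```text
time: 15.85
position: [0.6052, 0.0262, 0.0821]
tool_rot: [0.912, 0.41, 0.0, 0.0]
ft_force: [-0.0, 0.0, -0.3]
grip_width: 0.0004
```

>>> drive_tool --pt "0.0046 -0.0039 0 0 0 -10.6 0" --pt "0.0046 -0.0039 0 0 0 -10.6 0" --pt "0.0046 -0.0039 0 0 0 -10.6 0" --pt "0.0046 -0.0039 0 0 0 -10.6 0" --pt "0.0046 -0.0039 0 0 0 -10.6 0"

```text
time: 16.48
position: [0.5954, 0.0538, 0.0821]
tool_rot: [0.634, 0.774, 0.0, 0.0]
ft_force: [0.2, 0.5, 0.3]
grip_width: 0.0002
```

>>> drive_tool --pt "0.0046 -0.0039 0 0 0 -10.6 0" --pt "0.0046 -0.0039 0 0 0 -10.6 0" --pt "0.0046 -0.0039 0 0 0 -10.6 0" --pt "0.0046 -0.0039 0 0 0 -10.6 0"

```text
time: 16.98
position: [0.5735, 0.0629, 0.0821]
tool_rot: [0.311, 0.95, 0.0, 0.0]
ft_force: [1.0, -0.0, -0.0]
grip_width: 0.0007
```

Run:
```python
from rig import robot
from h import *
rep(robot.get_obs())
p,d=robot.camera("wrist")
cv2.imwrite("pics/w4.png",cv2.resize(p[80:330,120:420],(720,600)))
```

```text
t 16.98 wing(mount) deg 30.0 d,r mm [16.7 28. ] z 0.0821 F tool [-0.8  0.6  0. ] q6 -1.02
```

View pics/w4.png

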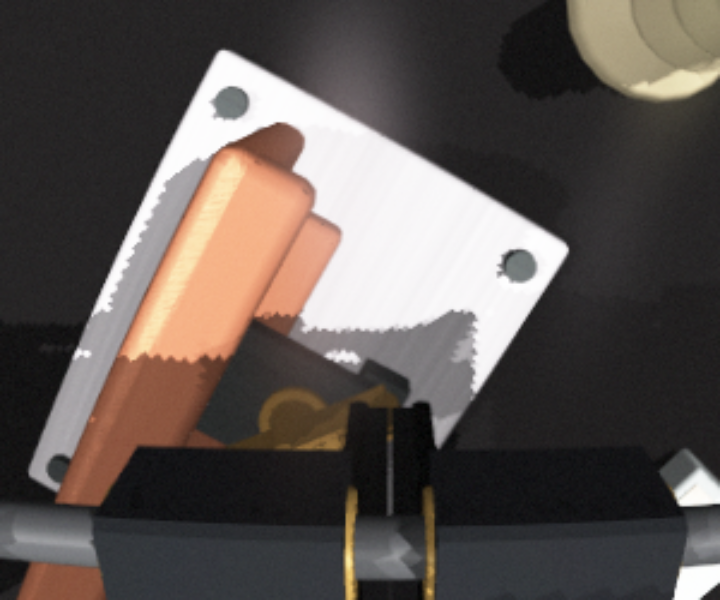

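As before, the wing is again near +58°. I rotate the rest of the way, descend, and make the last stroke, with the stop expected at +24°.

>>> drive_tool --pt "0.0046 -0.0037 0 0 0 -10.6 0" --pt "0.0046 -0.0037 0 0 0 -10.6 0" --pt "0.008 -0.0037 0 0 0 -10.6 0" --pt "0 0 0.02 0 0 0 0"

```text
time: 17.52
position: [0.554, 0.0597, 0.063]
tool_rot: [0.043, 0.999, -0.0, 0.002]
ft_force: [0.1, -0.3, 0.2]
grip_width: 0.0007
```

>>> drive_tool --pt "0 0 0.017 0 0 0 0" --pt "-0.003 0 0 0 0 0 0" --pt "-0.003 0 0 0 0 0 0" --pt "-0.0048 0.0018 0 0 0 10 0"

```text
time: 18.02
position: [0.5637, 0.0604, 0.045]
tool_rot: [0.133, 0.991, -0.0, -0.0]
ft_force: [-2.8, -0.9, 0.1]
grip_width: 0.0005
```

Run:
```python
from rig import robot
from h import *
rep(robot.get_obs())
```

```text
t 18.02 wing(mount) deg 50.9 d,r mm [14.4 27.1] z 0.045 F tool [ 2.4 -1.6 -0.1] q6 -1.39
```

>>> drive_tool --pt "-0.0048 0.0018 0 0 0 10 0" --pt "-0.0048 0.0018 0 0 0 10 0"

```text
time: 18.27
position: [0.5732, 0.0616, 0.0449]
tool_rot: [0.304, 0.953, 0.0, -0.001]
ft_force: [-2.2, 3.7, -0.3]
grip_width: 0.0005
```

>>> drive_tool --pt "-0.0025 0.001 0 0 0 5 0" --pt "0 0 0 0 0 0 0"

```text
time: 18.52
position: [0.5765, 0.0607, 0.0449]
tool_rot: [0.342, 0.94, 0.0, -0.0]
ft_force: [-0.9, 3.8, -0.5]
grip_width: 0.0002
```

Run:
```python
from rig import robot
from h import *
rep(robot.get_obs())
```

```text
t 18.52 wing(mount) deg 26.3 d,r mm [14.7 27. ] z 0.0449 F tool [3.1 2.3 0.5] q6 -0.96
```

>>> drive_tool --pt "-0.002 0 0 0 0 2 0" --pt "0 0 0 0 0 0 0"

```text
time: 18.77
position: [0.5781, 0.0591, 0.0448]
tool_rot: [0.359, 0.934, 0.0, -0.0]
ft_force: [-0.8, 4.4, 1.4]
grip_width: 0.0006
```

>>> drive_tool --pt "-0.002 0 0 0 0 2 0" --pt "0 0 0 0 0 0 0"

```text
time: 19.02
position: [0.5786, 0.059, 0.0448]
tool_rot: [0.375, 0.927, 0.001, -0.001]
ft_force: [-2.1, 9.2, 3.4]
grip_width: 0.0002
```

Run:
```python
from rig import robot
from h import *
rep(robot.get_obs())
```

```text
t 19.02 wing(mount) deg 22.1 d,r mm [14.  26.1] z 0.0448 F tool [ 7.9  5.2 -3.4] q6 -0.9
```

The force has jumped to 9 N with the finger nearly still. One or two more nudges will confirm the hard stop.

>>> drive_tool --pt "-0.002 0 0 0 0 0 0" --pt "0 0 0 0 0 0 0"

```text
time: 19.27
position: [0.5787, 0.0588, 0.0448]
tool_rot: [0.376, 0.927, 0.001, -0.003]
ft_force: [-4.6, 12.0, 5.2]
grip_width: 0.0004
```

>>> drive_tool --pt "-0.002 0 0 0 0 0 0" --pt "0 0 0 0 0 0 0" --pt "0 0 0 0 0 0 0"

```text
time: 19.65
position: [0.5788, 0.0586, 0.0447]
tool_rot: [0.376, 0.927, 0.001, -0.004]
ft_force: [-5.1, 15.2, 6.3]
grip_width: 0.0005
```

Run:
```python
from rig import robot
from h import *
rep(robot.get_obs())
```

```text
t 19.65 wing(mount) deg 22.1 d,r mm [13.7 25.9] z 0.0447 F tool [14.3  7.3 -6.2] q6 -0.9
```

This is a hard stop: 14 N produces no movement, and the wing angle of about 24° is the home angle. I retreat along the push direction, lift clear and check.

>>> drive_tool --pt "0.008 0 0 0 0 0 0" --pt "0.008 0 0 0 0 0 0" --pt "0 0 -0.04 0 0 0 0" --pt "0 0 -0.06 0 0 0 0" --pt "0 0 -0.05 0 0 0 0"

```text
time: 20.27
position: [0.5717, 0.0647, 0.1966]
tool_rot: [0.375, 0.927, -0.0, 0.001]
ft_force: [-0.5, 0.1, -0.9]
grip_width: 0.0003
```

>>> drive_tool --pt "-0.05 0 0 0 0 0 0" --pt "-0.06 0 0 0 0 0 0" --pt "-0.06 0 0 0 0 0 0" --pt "0 0 0 0 0 0 0"

```text
time: 20.78
position: [0.6964, -0.0577, 0.1943]
tool_rot: [0.377, 0.926, -0.001, 0.003]
ft_force: [0.0, 0.6, 0.9]
grip_width: 0.0003
```

Run:
```python
from rig import robot
from h import *
o=robot.get_obs();rep(o);print(o["position"])
p,d=robot.camera("wrist");np.save("pics/w5m.npy",robot.camera_model("wrist"))
cv2.imwrite("pics/w5.png",p)
```

```text
t 20.77 wing(mount) deg 21.9 d,r mm [-151.7   24.8] z 0.1943 F tool [ 0.4  0.4 -0.9] q6 -1.04
[ 0.69643355 -0.05769537  0.19428095]
```

View pics/w5.png

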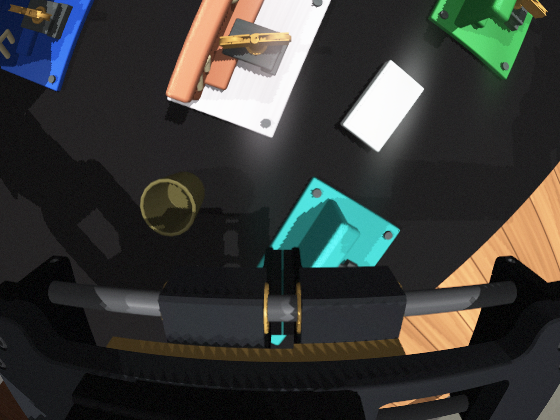

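The wing runs from (220,40) to (290,39). The cup, at (170,207), and the label, at (384,106), still stand. I check the angle and the bystanders numerically.

Run:
```python
from rig import robot
from h import *
m=np.load("pics/w5m.npy",allow_pickle=True).item()
Y=fray(m,[(220,41),(290,39)],.055)[:,:2];d=Y[1]-Y[0];print("wing mount deg",np.degrees(np.arctan2(d[1],d[0]))-23.77,np.linalg.norm(d),Y.mean(0))
p,_=robot.camera("top");a=cv2.imread("pics/top0.png")
df=np.abs(p.astype(int)-a).max(2)
for n,(u,v) in dict(label=(263,135),cup=(383,172),cand=(206,218),plaque=(300,215)).items(): print(n,df[v-22:v+22,u-25:u+25].mean().round(1))
h=np.hstack([a[100:270,170:420],p[100:270,170:420]]);cv2.imwrite("pics/cmp.png",cv2.resize(h,(800,272)))
```

```text
wing mount deg 22.020568303106327 0.06409432499260466 [0.56870317 0.03198148]
label 0.9
cup 84.9
cand 69.5
plaque 95.0
```

View pics/cmp.png

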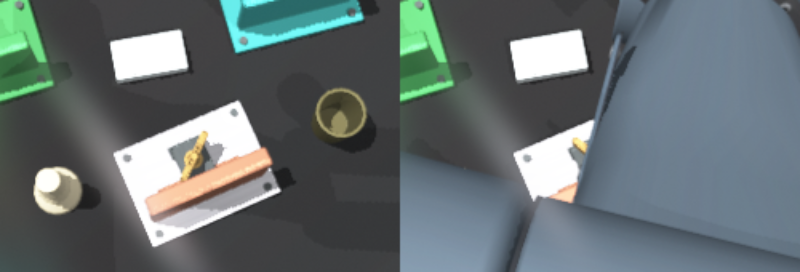

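```bash
python3 -c "
from rig import robot
print(robot.hand_in())"
```

```text
the job is handed in; nothing more can be done
None
```

The screw is turned home against its hard stop and the job is handed in, at about 21 s on the robot's clock. I pushed the wings with closed fingers in four clockwise arcs on the open side (about 70°, 180°, 180° and 36°) and never squeezed the screw.

**Last checks:**
- **Hard stop:** with 14 N on the wing, the finger no longer moved. The wing measured 22° in the last wrist picture, against 24.3° expected at home. That agrees within my measuring error of a few degrees.
- **Forces:** the highest force I read was about 17 N, all of it against the wing at the stop. I read nothing that suggested contact with the plaque.
- **Bystanders:** the label is unchanged in the before-and-after top pictures. The cup was standing in the last wrist picture, and the candlestick was standing when last seen, just before the final stroke.
- **Not confirmed:** the arm hid the cup, the candlestick and most of the mount in the final top picture, so that comparison says nothing about them.

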